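Feel for the lock notch of the weight drawer

TASK

Open the locked drawer of the small green weight locker: turn the black knob on its top slowly clockwise until you feel it drop into its hidden notch, leave it there, then draw the drawer out to its stop by its pull. If the drawer does not come easily it is still locked: do not force it, feel for the notch again; and leave the ring mould, stopwatch and tape roll where they are.

Things in the scene. Friction and masses are not known exactly. Their poses are not given: they have to be found in the camera images.
- locker: low green sheet-steel locker fixed to the bench, 150 mm deep (x), 140 mm wide (y), 92 mm high, with one drawer. Origin: centre of its underside. Its x axis points from front to back (the drawer opens towards -x), z up; at yaw 0 its front faces the robot. Keep clear of the tall fixed grey box (about 350 mm high) on the bench to the right, beyond y = -0.22 m.
- knob: black lock knob on the locker's flat top. On a skirt 50 mm across (96 to 106 mm above the bench) stands a straight grip bar 46 mm long (the knob's x axis), 14 mm thick (y), its top 136 mm above the bench: pinch it across its thickness. Origin: on the upright axis, 120 mm above the bench. A white line marks the bar's -x end. At the counter-clockwise stop its x axis is parallel to the locker's.
- knob_foot (a point): point on the locker's top, 92 mm above the bench, on the knob's upright axis, 55 mm behind the locker's front face. About this axis the knob turns clockwise (from above) 1.45 rad from stop to stop. It starts within 0.08 rad of the counter-clockwise stop. Its one notch lies 0.32 to 1.3 rad clockwise of that stop, elsewhere every time; nothing shows where.
- knob_top (a point): middle of the bar's top, 136 mm above the bench. Turning takes a steady 0.05 to 0.12 N m; within 0.1 rad of the notch's middle this dips and the knob is drawn on by 0.1 to 0.25 N m; past the middle it is drawn back (0.2 to 0.35 N m to turn on) until it climbs out 0.1 rad farther. Released within 0.06 rad of the middle it settles there by itself. The drawer is free only within about 0.06 rad.
- drawer: the drawer. Its aluminium pull is an upright blade 12 mm thick (y), 28 mm tall (z), with a 22 mm wide, 6 mm long outer end, standing out 44 mm from the locker's front face. Origin: middle of the blade, 58 mm above the bench, 25 mm before the front face when shut; pinch it from above across its thickness. Axes as the locker's.
- drawer_face (a point): middle of the drawer's front panel (130 mm wide, 70 mm high), 46 mm above the bench. The drawer slides 70 mm along the locker's -x to its stop, against about 2.5 N. While locked it gives only about 3 mm and then stands solid; the lock must never carry more than 15 N.
- ring_mould: loose bystander: pale grey ring mould, 75 mm across, 40 mm high, on the bench left of the locker. Origin: centre of its underside.
- stopwatch: loose bystander: black stopwatch, 65 x 58 x 15 mm, lying in front of the locker towards its right corner. Origin: centre of its underside.
- tape_roll: loose bystander: roll of brown tape, 67 mm across, 24 mm high, lying in front of the locker towards its left corner. Origin: centre of its underside.

How it is judged (in metres and radians):
At the end, for the whole second after the job is handed in: The drawer stands at rest, drawn out at least 60 mm of its 70 mm (its origin more than 160 mm before the locker's origin along the locker's x) (x of drawer in the frame of locker below -0.16 m and linear speed of drawer below 0.01 m/s); the robot touches nothing.
It fails at once if the lock is forced: more than 15 N between the drawer and the lock under the knob (contact force between drawer and knob above 15 N).
It fails at once if the ring mould, the stopwatch or the tape roll is moved more than 15 mm (distance of any of ring_mould, stopwatch, tape_roll from where it was at the start of the episode above 0.015 m).
It also fails if it takes over 72 s, if anything falls off the work surface, if the arm or the gripper's body presses on something with over 40 N, if the wrist force passes 120 N, or if a joint passes its speed limit or range.

ROBOT

A 6-joint arm with a two-finger parallel gripper is mounted at the origin on a cart in front of the work surface, level with it; the furniture and walls round the work are solid. World frame = base frame: x ahead of the robot, y to its left, z up, the work surface at z = 0. Lengths are in mm, angles in rad, forces in N, time in s.
With the tool pointing down it reaches from about 275 to 875 mm from the base axis. Payload 12.5 kg.
Tool frame: the origin (TCP) lies on the centre line of the jaws, within the pads' length; the fingertips stand 14 mm ahead of it and the grasp point (between the pads) lies 5 mm behind it; z points along the fingers, y is the line along which they close (so a half turn about z gives the same grasp; the last joint's range is limited). The gripper opens to 85 mm and grips with 20 to 120 N. Pads are 22 mm wide; open, the fingers measure 114 mm over their backs; the gripper's body (76 mm by 85 mm) begins 54 mm behind the grasp point. The pads swing forward as they close: fully open they stand 13 mm farther back than shut.
Start: joints at [1.144, 0.351, 1.652, -0, 1.139, -0.085], TCP at [184.319, 518.18, 245.29] pointing down, gripper open.
Joint ranges: [-2.75, 2.75], [-0.79, 2.1], [0.01, 2.65], [-1.57, 4.71], [0.07, 3.14], [-2.87, 2.87]. Speed limits (rad/s): [2.22, 2.22, 2.79, 3.14, 3.14, 3.14].

INTERFACE

Orientations are given as a unit quaternion [x, y, z, w].
In Python, from workcell import ctrl gives the robot as it stands.
- The arm moves only by the tool move_arm, never from a script. Its arguments are lists of equal length, an entry for each row: "translation": the shift along the tool's x, y, z in units of 0.12 m (1.0 is 0.12 m), a list of three; "roll": the turn about the tool's z in units of 30 degrees (1.0 is 30 degrees); "hand": the opening in per cent of the stroke, from 0 (shut) to 100 (fully open). A call has 1 to 20 rows; each row is the pose to reach, as a shift and turn from the pose commanded when the call began, along the tool's axes at that moment; what a row does not reach only later rows make up. A row lasts 1/10 s, in which the tool goes at most 50 mm and 8.59 degrees, less where a joint would pass 70% of its speed; a pose out of reach is approached as far as the arm can. A call with a number of a shift or a turn outside -1 to 1 is refused whole. A call with a gripper value outside its range is refused whole. The fingers move at their own pace and stop on an object; "grip_force" is the grip in N (left out, the last holds). Time passes only in rows, so rows that repeat a pose let the fingers close. It gives the time, the measured TCP pose, the force, the opening and the grip force at its end, in the units of the state.
- ctrl.get_obs(): the state, without advancing time (a new reading comes with each control period).
- ctrl.get_image(name): name is "side" or "top" or "wrist"; returns a dict with "img" (480x640x3 uint8, red, green, blue), "intrinsics" (3x3 intrinsics, pixels), "R" (3x3) and "t" (3): a world point X has camera coordinates R X + t; the wrist camera has in their place "hand_eye" (4x4, takes a point from camera to tool coordinates, whose origin is the TCP and whose axes are the flange's). Camera axes: x right, y down, z forward; pixel columns grow to the right and rows downward; lengths in mm; the calibration is good to about 2 mm. A picture is of the moment at which its call begins: read the wrist's pose just before it. There is no depth.
- ctrl.hand_in(): hands the job in; it is judged then, once.
The state is a dict: "time_s": time; "joint_pos": joint angles; "dq": joint speeds; "tau": joint torques, N m; "eef_pos": TCP position; "ee_rot": TCP orientation; "wrist_force": force on the tool from outside, world axes, zero at the start; "moment": the same for the moment, N m; "grip_width": finger opening in mm; "gripper_force": force on a finger pad.
Only numpy, scipy, OpenCV 4.12 (cv2) and the standard library are available. Lean on these libraries where they do the work, as an engineer would, in place of code of your own. Each camera call takes 0.05 s, during which the arm holds its last target. There are 200 camera calls.

## Working session

There is one attempt and no reset: what is moved stays moved. The work goes in short steps, Python scripts to look and compute and a tool call to move; the robot and the scene stay as the last step left them, time stands still between calls to the robot, and variables do not carry over. Pictures are saved under pics/ and viewed, at most 10 in all, crops included, and the job is handed in when it is done.

Besides the shell and the picture viewer there is one more tool, called after ">>>" in YAML: its name, and indented under it one key for each argument. move_arm: Moves the arm, as the interface text tells. Shifts and turns lie within -1 to 1; 1 stands for 0.12 m of shift or 30 degrees of turn. Its arguments: {"type":"object","properties":{"translation":{"type":"array","items":{"type":"array","items":{"type":"number","minimum":-1,"maximum":1}}},"roll":{"type":"array","items":{"type":"number","minimum":-1,"maximum":1}},"hand":{"type":"array","items":{"type":"number"}},"grip_force":{"type":"number"}},"required":["translation","roll","hand"]}

```bash
mkdir -p pics; ls; python3 - <<'E'
from workcell import ctrl
import cv2,numpy as np
o=ctrl.get_obs()
for k in o: print(k,np.round(o[k],4))
for n in ("top","side"):
    d=ctrl.get_image(n); cv2.imwrite(f"pics/{n}0.png",d["img"][:,:,::-1])
    np.savez(f"{n}.npz",K=d["intrinsics"],R=d["R"],t=d["t"]); print(n,d["intrinsics"],d["R"],d["t"])
E
```

```text
pics
time_s 0.0
joint_pos [ 1.1444  0.3512  1.6525 -0.      1.1391 -0.0846]
dq [ 0.0001  0.0001 -0.0001 -0.0008 -0.0001 -0.0008]
tau [ 3.50000e-03 -5.06093e+01 -2.91404e+01  0.00000e+00  4.50000e-03
  0.00000e+00]
eef_pos [184.17   517.8873 244.739 ]
ee_rot [ 1.701e-01  9.854e-01 -6.000e-04 -2.000e-04]
wrist_force [-0.8057 -1.1306  0.4097]
moment [0.0163 0.0057 0.0248]
gripper_force 0.0
grip_width 85.7207
top [[602.31178124   0.         311.1408002 ]
 [  0.         602.31178124 240.32749779]
 [  0.           0.           1.        ]] [[ 0.01506712 -0.99987959 -0.00371316]
 [-0.99763972 -0.01478435 -0.06705531]
 [ 0.06699234  0.00471473 -0.99774235]] [115.61378927 581.46331528 970.0401947 ]
side [[622.76404966   0.         319.12851972]
 [  0.         622.76404966 240.56672155]
 [  0.           0.           1.        ]] [[ 0.95140034 -0.30790265 -0.00577506]
 [-0.19569676 -0.58999881 -0.78332891]
 [ 0.23778177  0.74638955 -0.62158062]] [-495.35916812  256.49513711  857.65463174]
```

View pics/top0.png

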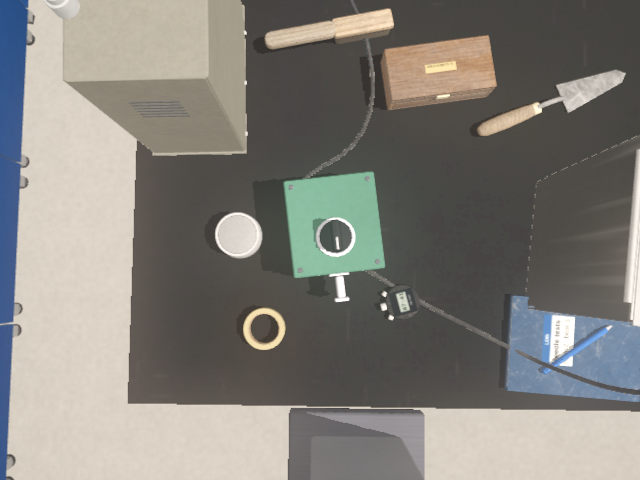

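View pics/side0.png

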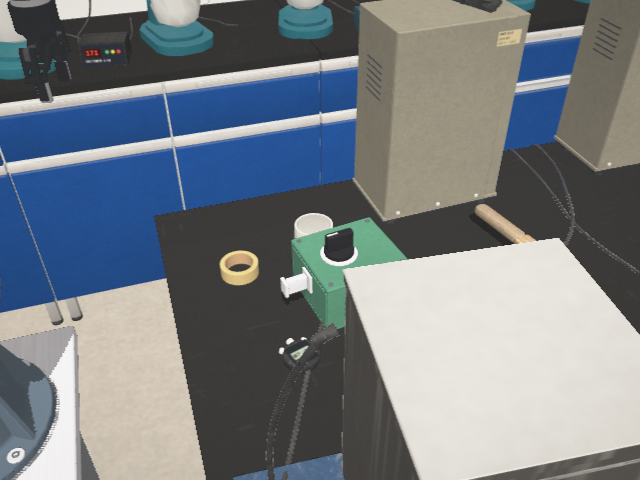

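The top view shows the locker's top with corners near (285,181), (375,172), (384,268) and (293,278). The knob is at (336,237) with its white line towards the front, and the pull runs from (340,275) to (342,300). The tape roll is at (264,328), the stopwatch at (402,302) and the mould at (239,235). The side view agrees: the knob is at (340,243) and the pull at (295,284).

```bash
cat > h.py <<'E'
import numpy as np,cv2
from scipy.optimize import least_squares
def cam(n): d=np.load(f"{n}.npz"); return d["K"],d["R"],d["t"]
def proj(X,c):
    K,R,t=c; p=(np.atleast_2d(X)@R.T+t)@K.T; return p[:,:2]/p[:,2:]
def back(u,v,z,c):
    K,R,t=c; C=-R.T@t; d=R.T@np.linalg.solve(K,[u,v,1]); return C+d*(z-C[2])/d[2]
E
python3 - <<'E'
from h import *
c=cam("top"); print("C",-c[1].T@c[2])
im=cv2.imread("pics/top0.png"); hsv=cv2.cvtColor(im,cv2.COLOR_BGR2HSV)
m=cv2.inRange(hsv,(65,80,50),(90,255,255)); 
cn=max(cv2.findContours(m,0,2)[0],key=cv2.contourArea)
q=cv2.approxPolyDP(cv2.convexHull(cn),5,True)[:,0]; print(q.tolist(),cv2.contourArea(cn))
for p in q: print(p,back(*p,92,c).round(1))
L=np.array([[75,70],[75,-70],[-75,-70],[-75,70]])
r=q[:4].astype(float)
W=np.array([back(*p,92,c)[:2] for p in q])
def pose(p):
    a=p[2]; return L@np.array([[np.cos(a),np.sin(a)],[-np.sin(a),np.cos(a)]])+p[:2]
f=lambda p:np.min(np.linalg.norm(pose(p)[:,None]-W[None],axis=2),axis=1)
s=least_squares(f,[W[:,0].mean(),W[:,1].mean(),0.05]); p=s.x; print("locker",p.round(3),f(p))
a=p[2];ex=np.array([np.cos(a),np.sin(a)])
print("knob pred",p[:2]-20*ex,"pull pred",p[:2]-100*ex, proj([*(p[:2]-20*ex),96],c),proj([*(p[:2]-119*ex),72],c))
for n,(u,v,z) in dict(knobskirt=(336,237,106),line=(337,243,136),pullend=(342,300,72),tape=(264,328,24),watch=(402,302,15),mould=(239,235,40)).items(): print(n,back(u,v,z,c).round(1))
cr=im[150:350,220:430]; cv2.imwrite("pics/crop0.png",cv2.resize(cr,None,fx=3,fy=3,interpolation=cv2.INTER_CUBIC)[:600])
sc=cam("side")
k=[*(p[:2]-20*ex),106];b=[*(p[:2]-119*ex),72]
print("side proj knob,pull",proj([k,b],sc), proj([[*xy,92] for xy in pose(p)],sc))
E
```

```text
C [ 513.36367061  119.62294675 1007.26967935]Traceback (most recent call last):
  File "<stdin>", line 5, in <module>
ValueError: max() iterable argument is empty
```

```bash
cat > loc.py <<'E'
from h import *
c=cam("top")
im=cv2.imread("pics/top0.png"); hsv=cv2.cvtColor(im,cv2.COLOR_BGR2HSV); print(im.shape,im[200,310],hsv[200,310])
H=hsv[200,310].astype(int)
m=cv2.inRange(hsv,np.array([H[0]-8,70,45]),np.array([H[0]+8,255,255]))
cn=max(cv2.findContours(m,cv2.RETR_EXTERNAL,cv2.CHAIN_APPROX_NONE)[0],key=cv2.contourArea)
q=cv2.approxPolyDP(cv2.convexHull(cn),6,True)[:,0]; print(q.tolist(),cv2.contourArea(cn))
W=np.array([back(*p,92,c)[:2] for p in q]); print(W.round(1).tolist())
L=np.array([[75,70],[75,-70],[-75,-70],[-75,70]])
def pose(p):
    a=p[2]; return L@np.array([[np.cos(a),np.sin(a)],[-np.sin(a),np.cos(a)]])+p[:2]
f=lambda p:np.min(np.linalg.norm(pose(p)[:,None]-W[None],axis=2),axis=1)
s=least_squares(f,[W[:,0].mean(),W[:,1].mean(),0.05]); p=s.x; print("locker",p.round(3),f(p).round(1))
a=p[2];ex=np.array([np.cos(a),np.sin(a)])
print("knob pred",p[:2]-20*ex,"pull pred",p[:2]-100*ex, proj([*(p[:2]-20*ex),106],c),proj([*(p[:2]-119*ex),72],c))
for n,(u,v,z) in dict(knobskirt=(336,237,106),line=(337,243,136),pullend=(342,300,72),tape=(264,328,24),watch=(402,302,15),mould=(239,235,40)).items(): print(n,back(u,v,z,c).round(1))
cr=im[150:350,220:430]; cv2.imwrite("pics/crop0.png",cv2.resize(cr,None,fx=3,fy=3,interpolation=cv2.INTER_CUBIC)[:600])
sc=cam("side")
k=[*(p[:2]-20*ex),106];b=[*(p[:2]-119*ex),72]
print("side proj knob,pull",proj([k,b],sc).round(), proj([[*xy,92] for xy in pose(p)],sc).round())
E
python3 loc.py
```

```text
(480, 640, 3) [163 191 140] [ 74  68 191]
[[336, 176], [329, 195], [299, 189], [294, 180]] 261.5
[[674.3, 87.3], [644.8, 97.7], [653.3, 143.7], [667.1, 151.6]]
locker [ 6.59873e+02  1.20084e+02 -2.60000e-02] [78.5 70.6 76.7 82.3]
knob pred [639.8799649  120.60652817] pull pred [559.90728339 122.69703345] [[313.97370567 196.66788693]] [[311.34549102 262.98740561]]
knobskirt [579.4  86.7 106. ]
line [568.5  86.2 136. ]
pullend [484.4  75.   72. ]
tape [435.8 198.5  24. ]
watch [480.9 -26.1  15. ]
mould [585.2 240.5  40. ]
side proj knob,pull [[365. 227.]
 [308. 254.]] [[401. 201.]
 [434. 248.]
 [346. 266.]
 [321. 215.]]
```

View pics/crop0.png

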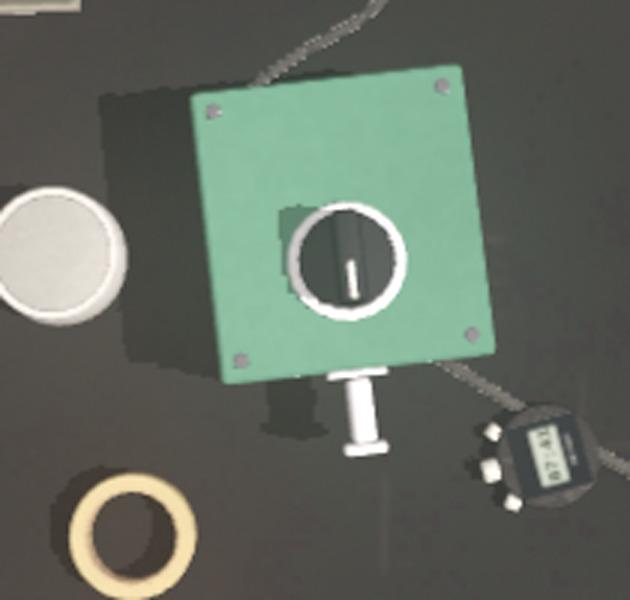

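The crop shows the locker clearly. Its bar, with the white line at about (352,278), is nearly aligned with the locker, and the pull end is at (365,448). The green is paler than my threshold allowed, so I'll lower it.

```bash
sed -i 's/\[H\[0\]-8,70,45\]/[H[0]-12,45,60]/; s/\[H\[0\]+8/[H[0]+12/' loc.py; python3 loc.py; python3 - <<'E'
from h import *
im=cv2.imread("pics/top0.png"); c=cam("top")
# white line pixels
g=cv2.cvtColor(im,6)[225:260,325:350]; ys,xs=np.where(g>150); 
n,l,s,ct=cv2.connectedComponentsWithStats((g>140).astype(np.uint8)); print(s.tolist(),(ct+[325,225]).round(1).tolist())
E
```

```text
(480, 640, 3) [163 191 140] [ 74  68 191]
[[372, 171], [384, 267], [294, 277], [283, 182]] 8879.0
[[682.8, 32.2], [535.9, 12.8], [518.7, 149.1], [663.8, 168.4]]
locker [5.99965e+02 9.08920e+01 1.32000e-01] [2.1 1.1 1.5 2.6]
knob pred [580.13835934  88.26101481] pull pred [500.83360141  77.73697712] [[334.94556921 236.51555668]] [[341.79857827 301.57918697]]
knobskirt [579.4  86.7 106. ]
line [568.5  86.2 136. ]
pullend [484.4  75.   72. ]
tape [435.8 198.5  24. ]
watch [480.9 -26.1  15. ]
mould [585.2 240.5  40. ]
side proj knob,pull [[337. 245.]
 [281. 279.]] [[368. 214.]
 [411. 261.]
 [325. 289.]
 [289. 237.]]
[[0, 0, 25, 28, 589], [22, 0, 3, 5, 8], [10, 11, 5, 14, 42], [0, 19, 25, 16, 236]] [[336.5, 237.1], [348.5, 226.4], [337.0, 242.8], [337.9, 254.5]]
```

>>> move_arm:
  translation:
    - [-0.4,-0.21,0]
    - [-0.8,-0.42,0]
    - [-0.86,-0.45,0]
    - [-0.86,-0.45,0]
  roll: [0,0,0,0]
  hand: [100,100,100,100]
  grip_force: 50

```text
time_s: 0.5
eef_pos: [264.7, 431.3, 245.2]
ee_rot: [0.171, 0.985, -0.0, -0.0]
wrist_force: [0.4, 0.7, -0.3]
grip_width: 85.4
gripper_force: 0.0
```

```bash
cat >> h.py <<'E'
from scipy.spatial.transform import Rotation as Ro
def to(x,y,z,yaw):
    """units from current pose to target (tool down, tool-y at world yaw)"""
    from workcell import ctrl
    o=ctrl.get_obs(); R=Ro.from_quat(o["ee_rot"]).as_matrix()
    a=np.arctan2(R[1,1],R[0,1]); d=(a-yaw+np.pi/2)%np.pi-np.pi/2
    print("t",round(o["time_s"],2),"pos",o["eef_pos"].round(1),"yawy",round(a,4),"tilt",R[:,2].round(4),"q6",round(o["joint_pos"][5],3))
    print("units",(R.T@(np.array([x,y,z])-o["eef_pos"])/120).round(3),"roll",round(np.degrees(d)/30,3),
     "F",np.round(o["wrist_force"],2),"M",np.round(o["moment"],3),"w",round(o["grip_width"],1),"gf",o["gripper_force"])
E
python3 -c "
from h import *
to(580,88,220,1.69)"
```

```text
t 0.5 pos [264.7 431.3 245.2] yawy 1.2262 tilt [-2.e-04 -5.e-04 -1.e+00] q6 -0.298
units [-3.44  -1.805  0.211] roll -0.886 F [ 0.37  0.72 -0.27] M [-0.056 -0.032  0.005] w 85.4 gf 0.0
```

>>> move_arm:
  translation:
    - [-0.4,-0.21,0]
    - [-0.8,-0.42,0]
    - [-0.95,-0.5,0]
    - [-0.95,-0.5,0]
    - [-0.95,-0.5,0]
  roll: [0,0,0,0,0]
  hand: [100,100,100,100,100]

```text
time_s: 1.0
eef_pos: [350.5, 338.4, 245.2]
ee_rot: [0.17, 0.985, 0.0, -0.0]
wrist_force: [-0.2, -0.1, 0.0]
grip_width: 85.3
gripper_force: 0.0
```

>>> move_arm:
  translation:
    - [-0.4,-0.21,0]
    - [-0.8,-0.42,0]
    - [-0.95,-0.5,0]
    - [-0.95,-0.5,0]
    - [-0.95,-0.5,0]
  roll: [0,0,0,0,0]
  hand: [100,100,100,100,100]

```text
time_s: 1.5
eef_pos: [437.5, 244.2, 245.1]
ee_rot: [0.17, 0.985, 0.0, -0.0]
wrist_force: [0.9, -0.1, -0.0]
grip_width: 85.2
gripper_force: 0.0
```

>>> move_arm:
  translation:
    - [-0.4,-0.21,0]
    - [-0.8,-0.42,0]
    - [-0.95,-0.5,0]
    - [-0.95,-0.5,0]
    - [-0.95,-0.5,0]
  roll: [-0.2,-0.4,-0.6,-0.886,-0.886]
  hand: [100,100,100,100,100]

```text
time_s: 2.0
eef_pos: [524.9, 149.8, 245.0]
ee_rot: [-0.063, 0.998, 0.0, -0.0]
wrist_force: [-0.1, 0.2, -1.2]
grip_width: 85.5
gripper_force: 0.0
```

```bash
python3 -c "
from h import *
to(580,88,220,1.69)"
```

```text
t 2.0 pos [524.9 149.8 245. ] yawy 1.6961 tilt [-7.e-04  2.e-04 -1.e+00] q6 -1.504
units [-0.391 -0.568  0.208] roll 0.012 F [-0.14  0.19 -1.2 ] M [-0.022  0.014  0.054] w 85.5 gf 0.0
```

>>> move_arm:
  translation:
    - [-0.2,-0.3,0.1]
    - [-0.39,-0.568,0.208]
    - [-0.39,-0.568,0.208]
    - [-0.39,-0.568,0.208]
    - [-0.39,-0.568,0.208]
    - [-0.39,-0.568,0.208]
  roll: [0,0,0,0,0,0]
  hand: [100,100,100,100,100,100]

```text
time_s: 2.6
eef_pos: [579.6, 88.0, 220.9]
ee_rot: [-0.061, 0.998, 0.0, 0.0]
wrist_force: [-0.8, 0.3, -0.2]
grip_width: 85.2
gripper_force: 0.0
```

```bash
python3 -c "
from h import *
from workcell import ctrl
to(580,88,126,1.69)
o=ctrl.get_obs(); d=ctrl.get_image('wrist'); cv2.imwrite('pics/w1.png',d['img'][:,:,::-1])
np.savez('w1.npz',K=d['intrinsics'],H=d['hand_eye'],p=o['eef_pos'],q=o['ee_rot']); print(d['intrinsics'],d['hand_eye'])
R=Ro.from_quat(o['ee_rot']).as_matrix();H=d['hand_eye'];K=d['intrinsics']
def pw(X): 
  T=R.T@(np.array(X)-o['eef_pos']); C=H[:3,:3].T@(T-H[:3,3]); p=K@C; return p[:2]/p[2]
print('knobtop',pw([580,88,136]),'foot',pw([580,88,106]))
"
```

```text
t 2.6 pos [579.6  88.  220.9] yawy 1.6935 tilt [ 5.e-04  2.e-04 -1.e+00] q6 -1.622
units [-0.003 -0.     0.79 ] roll 0.007 F [-0.79  0.3  -0.23] M [ 0.038  0.014 -0.003] w 85.2 gf 0.0
[[413.35244524   0.         325.55040789]
 [  0.         413.35244524 236.82080285]
 [  0.           0.           1.        ]] [[-2.38170821e-04 -9.63180450e-01 -2.68855656e-01  6.92737354e+01]
 [ 9.99999971e-01 -2.35882700e-04 -4.08145010e-05  1.34345947e-01]
 [-2.41066687e-05 -2.68855658e-01  9.63180479e-01 -1.28202074e+02]
 [ 0.00000000e+00  0.00000000e+00  0.00000000e+00  1.00000000e+00]]
knobtop [325.29462015 254.93730602] foot [325.317003   239.65535662]
```

View pics/w1.png

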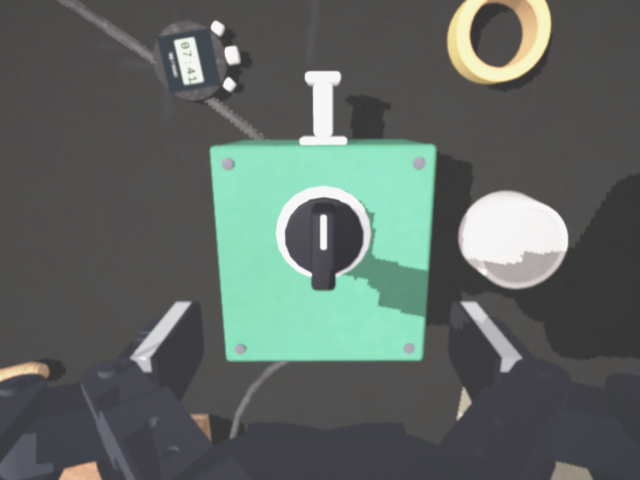

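The wrist view shows the bar centred at column 323.5, upright in the picture, so it is aligned with the jaws. The skirt ring is centred at (323,233). That puts the knob axis about 1 mm to -x and 1 mm to -y of my estimate, so I'll shift for that, descend and pinch.

>>> move_arm:
  translation:
    - [0.009,-0.008,0.3]
    - [0.009,-0.008,0.5]
    - [0.009,-0.008,0.65]
    - [0.009,-0.008,0.75]
    - [0.009,-0.008,0.79]
    - [0.009,-0.008,0.79]
    - [0.009,-0.008,0.79]
    - [0.009,-0.008,0.79]
  roll: [0,0,0,0,0,0,0,0]
  hand: [100,80,60,50,40,40,40,40]

```text
time_s: 3.45
eef_pos: [579.6, 85.5, 126.4]
ee_rot: [-0.061, 0.998, 0.0, 0.001]
wrist_force: [-0.0, -0.4, -0.2]
grip_width: 34.2
gripper_force: 0.0
```

```bash
python3 -c "
from h import *
to(578.5,87,126,1.69)"
```

```text
t 3.45 pos [579.6  85.5 126.4] yawy 1.6929 tilt [ 1.5e-03  1.0e-04 -1.0e+00] q6 -1.626
units [0.007 0.013 0.004] roll 0.005 F [-0.01 -0.38 -0.25] M [ 0.004  0.017 -0.005] w 34.2 gf 0.0
```

>>> move_arm:
  translation:
    - [0,0,0]
    - [0,0,0]
    - [0,0,0]
    - [0,0,0]
    - [0,0,0]
    - [0,0,0]
    - [0,0,0]
    - [0,0,0]
  roll: [0,0,0,0,0,0,0,0]
  hand: [20,10,5,0,0,0,0,0]
  grip_force: 50

```text
time_s: 4.25
eef_pos: [579.3, 86.4, 126.3]
ee_rot: [-0.061, 0.998, 0.001, 0.0]
wrist_force: [-2.2, 6.2, 5.4]
grip_width: 12.8
gripper_force: 50.9
```

```bash
python3 -c "
from h import *
to(578.5,87,126,1.69)"
```

```text
t 4.25 pos [579.3  86.4 126.3] yawy 1.6928 tilt [ 8.0e-04  1.4e-03 -1.0e+00] q6 -1.626
units [0.006 0.006 0.003] roll 0.005 F [-2.18  6.23  5.43] M [ 0.943  0.295 -0.076] w 12.8 gf 50.92259645462036
```

>>> move_arm:
  translation:
    - [0,0.008,0]
    - [0,0.008,0]
    - [0,0.008,0]
    - [0,0.008,0]
    - [0,0.008,0]
    - [0,0.008,0]
    - [0,0.008,0]
    - [0,0.008,0]
  roll: [0,0.05,0.1,0.15,0.2,0.25,0.25,0.25]
  hand: [0,0,0,0,0,0,0,0]

```text
time_s: 5.05
eef_pos: [579.3, 86.6, 126.3]
ee_rot: [0.004, 1.0, 0.0, 0.0]
wrist_force: [-0.8, 1.9, 6.0]
grip_width: 13.2
gripper_force: 51.1
```

```bash
cat > rd.py <<'E'
from h import *
from workcell import ctrl
o=ctrl.get_obs(); R=Ro.from_quat(o["ee_rot"]).as_matrix()
print("t",round(o["time_s"],2),"turn",round(1.695-np.arctan2(R[1,1],R[0,1]),4),"pos",o["eef_pos"].round(1),"Mz",round(o["moment"][2],3),"Ftool",(R.T@o["wrist_force"]).round(1),"tau6",round(o["tau"][5],3),"w",round(o["grip_width"],1))
E
python3 rd.py
```

```text
t 5.05 turn 0.1332 pos [579.3  86.6 126.3] Mz -0.122 Ftool [ 0.8  1.9 -6. ] tau6 -0.049 w 13.2
```

>>> move_arm:
  translation:
    - [0,0,0]
    - [0,0,0]
    - [0,0,0]
    - [0,0,0]
    - [0,0,0]
    - [0,0,0]
  roll: [0.05,0.1,0.15,0.2,0.2,0.2]
  hand: [0,0,0,0,0,0]

```text
time_s: 5.65
eef_pos: [579.3, 86.7, 126.3]
ee_rot: [0.057, 0.998, 0.0, 0.0]
wrist_force: [-1.4, 2.6, 5.5]
grip_width: 12.8
gripper_force: 51.1
```

```bash
python3 rd.py
```

```text
t 5.65 turn 0.238 pos [579.3  86.7 126.3] Mz -0.126 Ftool [ 1.7  2.4 -5.5] tau6 -0.083 w 12.8
```

>>> move_arm:
  translation:
    - [0,0,0]
    - [0,0,0]
    - [0,0,0]
    - [0,0,0]
  roll: [0.04,0.08,0.12,0.12]
  hand: [0,0,0,0]

```text
time_s: 6.05
eef_pos: [579.3, 86.8, 126.3]
ee_rot: [0.088, 0.996, 0.0, 0.0]
wrist_force: [-1.2, 4.4, 6.2]
grip_width: 13.0
gripper_force: 51.1
```

```bash
python3 rd.py
```

```text
t 6.05 turn 0.3012 pos [579.3  86.8 126.3] Mz -0.048 Ftool [ 1.9  4.1 -6.2] tau6 0.217 w 13.0
```

>>> move_arm:
  translation:
    - [0,0,0]
    - [0,0,0]
    - [0,0,0]
    - [0,0,0]
  roll: [0.04,0.08,0.12,0.12]
  hand: [0,0,0,0]

```text
time_s: 6.45
eef_pos: [579.3, 86.9, 126.3]
ee_rot: [0.12, 0.993, 0.0, 0.0]
wrist_force: [-2.2, 4.1, 5.4]
grip_width: 12.9
gripper_force: 51.1
```

```bash
python3 rd.py
```

```text
t 6.45 turn 0.364 pos [579.3  86.9 126.3] Mz -0.039 Ftool [ 3.1  3.4 -5.4] tau6 0.199 w 12.9
```

>>> move_arm:
  translation:
    - [0,0,0]
    - [0,0,0]
    - [0,0,0]
    - [0,0,0]
  roll: [0.04,0.08,0.12,0.12]
  hand: [0,0,0,0]

```text
time_s: 6.85
eef_pos: [579.3, 87.0, 126.3]
ee_rot: [0.151, 0.989, 0.0, 0.0]
wrist_force: [-1.5, 4.6, 5.8]
grip_width: 13.0
gripper_force: 51.0
```

```bash
python3 rd.py
```

```text
t 6.85 turn 0.4269 pos [579.3  87.  126.3] Mz -0.086 Ftool [ 2.8  3.9 -5.8] tau6 0.184 w 13.0
```

>>> move_arm:
  translation:
    - [0,0,0]
    - [0,0,0]
    - [0,0,0]
    - [0,0,0]
  roll: [0.04,0.08,0.12,0.12]
  hand: [0,0,0,0]

```text
time_s: 7.25
eef_pos: [579.3, 87.0, 126.3]
ee_rot: [0.182, 0.983, 0.001, 0.0]
wrist_force: [-1.9, 4.8, 5.4]
grip_width: 13.4
gripper_force: 51.0
```

```bash
python3 rd.py
```

```text
t 7.25 turn 0.4897 pos [579.3  87.  126.3] Mz -0.088 Ftool [ 3.5  3.8 -5.4] tau6 0.218 w 13.4
```

>>> move_arm:
  translation:
    - [0,0,0]
    - [0,0,0]
    - [0,0,0]
    - [0,0,0]
  roll: [0.04,0.08,0.12,0.12]
  hand: [0,0,0,0]

```text
time_s: 7.65
eef_pos: [579.3, 87.1, 126.3]
ee_rot: [0.212, 0.977, 0.001, 0.0]
wrist_force: [-2.0, 5.7, 6.0]
grip_width: 13.4
gripper_force: 51.0
```

```bash
python3 rd.py
```

```text
t 7.65 turn 0.5525 pos [579.3  87.1 126.3] Mz -0.066 Ftool [ 4.2  4.4 -6. ] tau6 0.203 w 13.4
```

>>> move_arm:
  translation:
    - [0,0,0]
    - [0,0,0]
    - [0,0,0]
    - [0,0,0]
  roll: [0.04,0.08,0.12,0.12]
  hand: [0,0,0,0]

```text
time_s: 8.05
eef_pos: [579.4, 87.2, 126.3]
ee_rot: [0.243, 0.97, 0.001, 0.001]
wrist_force: [-1.4, 6.4, 5.8]
grip_width: 12.8
gripper_force: 51.0
```

```bash
python3 rd.py
```

```text
t 8.05 turn 0.6153 pos [579.4  87.2 126.3] Mz -0.089 Ftool [ 4.3  5.  -5.8] tau6 0.19 w 12.8
```

>>> move_arm:
  translation:
    - [0.003,0.006,0]
    - [0.003,0.006,0]
    - [0.003,0.006,0]
    - [0.003,0.006,0]
  roll: [0.04,0.08,0.12,0.12]
  hand: [0,0,0,0]

```text
time_s: 8.45
eef_pos: [579.4, 87.3, 126.3]
ee_rot: [0.273, 0.962, 0.0, 0.001]
wrist_force: [-1.9, 1.9, 5.8]
grip_width: 13.2
gripper_force: 51.0
```

```bash
python3 rd.py
```

```text
t 8.45 turn 0.6782 pos [579.4  87.3 126.3] Mz -0.041 Ftool [ 2.6  0.6 -5.8] tau6 0.176 w 13.2
```

>>> move_arm:
  translation:
    - [0,0,0]
    - [0,0,0]
    - [0,0,0]
    - [0,0,0]
  roll: [0.04,0.08,0.12,0.12]
  hand: [0,0,0,0]

```text
time_s: 8.85
eef_pos: [579.5, 87.4, 126.3]
ee_rot: [0.304, 0.953, 0.0, 0.001]
wrist_force: [-0.1, 1.1, 4.6]
grip_width: 13.5
gripper_force: 51.0
```

```bash
python3 rd.py
```

```text
t 8.85 turn 0.741 pos [579.5  87.4 126.3] Mz -0.076 Ftool [ 0.7  0.8 -4.6] tau6 0.208 w 13.5
```

>>> move_arm:
  translation:
    - [0,0,0]
    - [0,0,0]
    - [0,0,0]
    - [0,0,0]
  roll: [0.04,0.08,0.12,0.12]
  hand: [0,0,0,0]

```text
time_s: 9.25
eef_pos: [579.5, 87.4, 126.3]
ee_rot: [0.333, 0.943, 0.0, 0.001]
wrist_force: [-0.8, 2.8, 5.9]
grip_width: 13.0
gripper_force: 51.0
```

```bash
python3 rd.py
```

```text
t 9.25 turn 0.8039 pos [579.5  87.4 126.3] Mz -0.081 Ftool [ 2.4  1.7 -5.9] tau6 0.198 w 13.0
```

>>> move_arm:
  translation:
    - [0,0,0]
    - [0,0,0]
    - [0,0,0]
    - [0,0,0]
  roll: [0.04,0.08,0.12,0.12]
  hand: [0,0,0,0]

```text
time_s: 9.65
eef_pos: [579.5, 87.5, 126.3]
ee_rot: [0.363, 0.932, 0.0, 0.001]
wrist_force: [0.1, 2.1, 5.1]
grip_width: 13.1
gripper_force: 51.0
```

```bash
python3 rd.py
```

```text
t 9.65 turn 0.8668 pos [579.5  87.5 126.3] Mz -0.092 Ftool [ 1.4  1.6 -5.1] tau6 0.187 w 13.1
```

>>> move_arm:
  translation:
    - [0,0,0]
    - [0,0,0]
    - [0,0,0]
    - [0,0,0]
  roll: [0.04,0.08,0.12,0.12]
  hand: [0,0,0,0]

```text
time_s: 10.05
eef_pos: [579.6, 87.5, 126.3]
ee_rot: [0.392, 0.92, 0.001, 0.001]
wrist_force: [0.4, 3.4, 4.5]
grip_width: 13.2
gripper_force: 51.0
```

```bash
python3 rd.py
```

```text
t 10.05 turn 0.9297 pos [579.6  87.5 126.3] Mz -0.07 Ftool [ 2.2  2.6 -4.5] tau6 0.178 w 13.2
```

>>> move_arm:
  translation:
    - [0,0,0]
    - [0,0,0]
    - [0,0,0]
    - [0,0,0]
  roll: [0.04,0.08,0.12,0.12]
  hand: [0,0,0,0]

```text
time_s: 10.45
eef_pos: [579.6, 87.6, 126.3]
ee_rot: [0.421, 0.907, 0.001, 0.001]
wrist_force: [0.5, 3.1, 5.5]
grip_width: 13.2
gripper_force: 51.0
```

```bash
python3 rd.py
```

```text
t 10.45 turn 0.9926 pos [579.6  87.6 126.3] Mz -0.074 Ftool [ 2.1  2.4 -5.5] tau6 0.213 w 13.2
```

>>> move_arm:
  translation:
    - [0,0,0]
    - [0,0,0]
    - [0,0,0]
    - [0,0,0]
  roll: [0.04,0.08,0.12,0.12]
  hand: [0,0,0,0]

```text
time_s: 10.85
eef_pos: [579.7, 87.6, 126.3]
ee_rot: [0.449, 0.894, 0.001, 0.001]
wrist_force: [1.3, 3.9, 5.0]
grip_width: 13.0
gripper_force: 51.0
```

```bash
python3 rd.py
```

```text
t 10.85 turn 1.0556 pos [579.7  87.6 126.3] Mz -0.16 Ftool [ 2.4  3.4 -5. ] tau6 0.134 w 13.0
```

>>> move_arm:
  translation:
    - [0,0,0]
    - [0,0,0]
    - [0,0,0]
    - [0,0,0]
  roll: [0.04,0.08,0.12,0.12]
  hand: [0,0,0,0]

```text
time_s: 11.25
eef_pos: [579.8, 87.7, 126.3]
ee_rot: [0.477, 0.879, 0.001, 0.001]
wrist_force: [1.8, 5.2, 5.4]
grip_width: 13.2
gripper_force: 51.0
```

```bash
python3 rd.py
```

```text
t 11.25 turn 1.1188 pos [579.8  87.7 126.3] Mz -0.253 Ftool [ 3.4  4.3 -5.4] tau6 0.053 w 13.2
```

The torque has dipped: Mz goes from -0.08 to -0.25, so the knob is being drawn on and this is the notch's near side. I'll take finer steps from here.

>>> move_arm:
  translation:
    - [0,0,0]
    - [0,0,0]
    - [0,0,0]
    - [0,0,0]
  roll: [0.02,0.04,0.04,0.04]
  hand: [0,0,0,0]

```text
time_s: 11.65
eef_pos: [579.7, 87.7, 126.3]
ee_rot: [0.486, 0.874, 0.001, 0.001]
wrist_force: [2.6, 4.3, 4.3]
grip_width: 13.4
gripper_force: 51.0
```

```bash
python3 rd.py
```

```text
t 11.65 turn 1.139 pos [579.7  87.7 126.3] Mz -0.153 Ftool [ 2.3  4.4 -4.3] tau6 -0.084 w 13.4
```

>>> move_arm:
  translation:
    - [0,0,0]
    - [0,0,0]
    - [0,0,0]
    - [0,0,0]
  roll: [0.02,0.04,0.04,0.04]
  hand: [0,0,0,0]

```text
time_s: 12.05
eef_pos: [579.8, 87.7, 126.3]
ee_rot: [0.495, 0.869, 0.001, 0.001]
wrist_force: [2.5, 4.6, 4.8]
grip_width: 13.0
gripper_force: 51.0
```

```bash
python3 rd.py
```

```text
t 12.05 turn 1.1596 pos [579.8  87.7 126.3] Mz 0.111 Ftool [ 2.7  4.6 -4.8] tau6 0.118 w 13.0
```

The sign has flipped to +0.11, so the middle is at a turn of about 1.145. I'll back off slightly, release and rise.

>>> move_arm:
  translation:
    - [0,0,0]
    - [0,0,0]
    - [0,0.003,0]
    - [0,0.003,0]
    - [0,0.003,0]
    - [0,0.003,0]
    - [0,0.003,0]
    - [0,0.003,-0.1]
    - [0,0.003,-0.4]
    - [0,0.003,-0.8]
    - [0,0.003,-0.8]
    - [0,0.003,-0.8]
    - [0,0.003,-0.8]
  roll: [-0.02,-0.02,-0.02,-0.02,-0.02,-0.02,-0.02,-0.02,-0.02,-0.02,-0.02,-0.02,-0.02]
  hand: [0,0,18,20,25,30,40,40,60,60,60,60,60]

```text
time_s: 13.35
eef_pos: [578.9, 87.3, 221.0]
ee_rot: [0.49, 0.872, -0.0, -0.0]
wrist_force: [-0.5, -0.1, 0.1]
grip_width: 51.0
gripper_force: 0.0
```

```bash
python3 -c "
from h import *
to(500.5,78,222,1.695)"
```

```text
t 13.35 pos [578.9  87.3 221. ] yawy 0.5462 tilt [-1.2e-03 -1.0e-04 -1.0e+00] q6 -0.476
units [ 0.273 -0.598 -0.008] roll -2.194 F [-0.46 -0.07  0.06] M [ 0.009 -0.012  0.001] w 51.0 gf 0.0
```

>>> move_arm:
  translation:
    - [0.1,-0.2,0]
    - [0.2,-0.4,0]
    - [0.273,-0.598,0]
    - [0.273,-0.598,0]
    - [0.273,-0.598,0]
  roll: [-0.25,-0.5,-0.75,-1,-1]
  hand: [60,60,60,60,60]

```text
time_s: 13.85
eef_pos: [500.3, 78.0, 220.8]
ee_rot: [0.247, 0.969, -0.0, -0.001]
wrist_force: [-0.1, -0.1, 0.4]
grip_width: 51.4
gripper_force: 0.0
```

>>> move_arm:
  translation:
    - [0,0,0]
    - [0,0,0]
    - [0,0,0]
    - [0,0,0]
    - [0,0,0]
  roll: [-0.25,-0.5,-0.75,-1,-1]
  hand: [60,60,60,60,60]

```text
time_s: 14.35
eef_pos: [501.1, 78.1, 220.8]
ee_rot: [-0.01, 1.0, -0.0, -0.001]
wrist_force: [1.1, -0.2, -1.0]
grip_width: 51.6
gripper_force: 0.0
```

>>> move_arm:
  translation:
    - [0,0,0]
    - [0,0,0]
    - [0,0,0]
    - [0,0,0]
    - [0,0,0]
  roll: [-0.1,-0.194,-0.194,-0.194,-0.194]
  hand: [60,60,60,60,60]

```text
time_s: 14.85
eef_pos: [501.1, 78.1, 221.4]
ee_rot: [-0.06, 0.998, 0.0, -0.0]
wrist_force: [-0.3, -0.6, 0.1]
grip_width: 51.3
gripper_force: 0.0
```

```bash
python3 -c "
from h import *
from workcell import ctrl
to(500.5,78,63,1.695)
o=ctrl.get_obs(); d=ctrl.get_image('wrist'); cv2.imwrite('pics/w2.png',d['img'][:,:,::-1])
R=Ro.from_quat(o['ee_rot']).as_matrix();H=d['hand_eye'];K=d['intrinsics']
def pw(X): 
  T=R.T@(np.array(X)-o['eef_pos']); C=H[:3,:3].T@(T-H[:3,3]); p=K@C; return (p[:2]/p[2]).round(1)
e=np.array([np.cos(.125),np.sin(.125)])
for s in (-19,0,25): print(s,pw([*(np.array([500.5,78])+s*e),72]))
print('knob',pw([580,88,136]))
"
```

```text
t 14.85 pos [501.1  78.1 221.4] yawy 1.6919 tilt [-2.e-04  0.e+00 -1.e+00] q6 -1.629
units [ 4.00e-03 -1.00e-03  1.32e+00] roll -0.006 F [-0.29 -0.64  0.08] M [ 0.037 -0.016  0.013] w 51.3 gf 0.0
-19 [325.2 197.5]
0 [325.3 224.6]
25 [325.4 258.9]
knob [325.8 381.4]
```

View pics/w2.png

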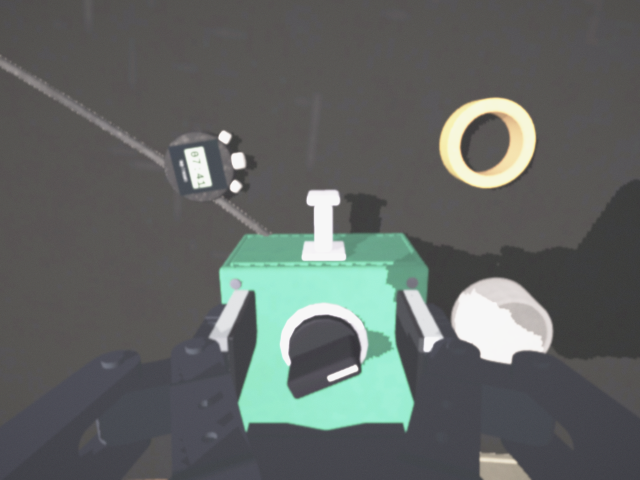

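The wrist view shows the knob bar left at its turned angle. The pull's blade is at column 323, with its outer end at rows 190–205 and its foot near row 245, which matches the prediction to within about 1 mm. The stopwatch and tape roll haven't moved. I'll descend onto the blade.

>>> move_arm:
  translation:
    - [0.006,-0.008,0.3]
    - [0.006,-0.008,0.6]
    - [0.006,-0.008,0.8]
    - [0.006,-0.008,0.8]
    - [0.006,-0.008,0.8]
  roll: [0,0,0,0,0]
  hand: [45,45,45,45,45]
  grip_force: 40

```text
time_s: 15.4
eef_pos: [500.7, 77.1, 126.1]
ee_rot: [-0.062, 0.998, -0.0, 0.0]
wrist_force: [0.5, -0.5, -0.0]
grip_width: 38.4
gripper_force: 0.0
```

```bash
python3 -c "
from h import *
to(500.5,77.1,62,1.695)"
```

```text
t 15.4 pos [500.7  77.1 126.1] yawy 1.6942 tilt [ 1.e-04  0.e+00 -1.e+00] q6 -1.633
units [0.002 0.    0.534] roll -0.002 F [ 0.53 -0.54 -0.03] M [-0.039 -0.008  0.032] w 38.4 gf 0.0
```

>>> move_arm:
  translation:
    - [0,0,0.15]
    - [0,0,0.3]
    - [0,0,0.45]
    - [0,0,0.53]
    - [0,0,0.53]
    - [0,0,0.53]
    - [0,0,0.53]
    - [0,0,0.53]
    - [0,0,0.53]
    - [0,0,0.53]
    - [0,0,0.53]
    - [0,0,0.53]
  roll: [0,0,0,0,0,0,0,0,0,0,0,0]
  hand: [45,45,45,45,30,20,10,5,0,0,0,0]

```text
time_s: 16.6
eef_pos: [501.2, 76.6, 63.2]
ee_rot: [-0.062, 0.998, -0.0, 0.001]
wrist_force: [0.5, -5.9, 3.2]
grip_width: 10.8
gripper_force: 41.4
```

```bash
python3 rd.py
```

```text
t 16.6 turn -0.0003 pos [501.2  76.6  63.2] Mz 0.097 Ftool [ 0.3 -5.9 -3.2] tau6 0.1 w 10.8
```

>>> move_arm:
  translation:
    - [0.005,0,0]
    - [0.01,0,0]
    - [0.015,0,0]
    - [0.015,0,0]
    - [0.015,0,0]
  roll: [0,0,0,0,0]
  hand: [0,0,0,0,0]

```text
time_s: 17.1
eef_pos: [499.9, 76.4, 63.3]
ee_rot: [-0.062, 0.998, -0.0, 0.002]
wrist_force: [2.4, -4.7, 1.2]
grip_width: 11.4
gripper_force: 41.0
```

```bash
python3 rd.py
```

```text
t 17.1 turn -0.0002 pos [499.9  76.4  63.3] Mz 0.062 Ftool [-1.8 -5.  -1.2] tau6 0.104 w 11.4
```

>>> move_arm:
  translation:
    - [0.004,-0.004,0]
    - [0.008,-0.004,0]
    - [0.012,-0.004,0]
    - [0.012,-0.004,0]
  roll: [0,0,0,0]
  hand: [0,0,0,0]

```text
time_s: 17.5
eef_pos: [498.5, 76.2, 63.2]
ee_rot: [-0.062, 0.998, -0.0, 0.002]
wrist_force: [2.0, -1.9, 7.8]
grip_width: 11.3
gripper_force: 42.1
```

>>> move_arm:
  translation:
    - [0.004,0,0]
    - [0.008,0,0]
    - [0.012,0,0]
    - [0.012,0,0]
  roll: [0,0,0,0]
  hand: [0,0,0,0]

```text
time_s: 17.9
eef_pos: [497.0, 76.0, 63.2]
ee_rot: [-0.062, 0.998, -0.0, 0.002]
wrist_force: [2.2, -1.3, 8.2]
grip_width: 11.3
gripper_force: 42.1
```

```bash
python3 rd.py
```

```text
t 17.9 turn -0.0001 pos [497.   76.   63.2] Mz 0.143 Ftool [-2.  -1.5 -8.2] tau6 0.101 w 11.3
```

>>> move_arm:
  translation:
    - [0.01,0,0]
    - [0.02,0,0]
    - [0.02,0,0]
  roll: [0,0,0]
  hand: [0,0,0]

```text
time_s: 18.2
eef_pos: [494.6, 75.7, 63.2]
ee_rot: [-0.062, 0.998, -0.0, 0.002]
wrist_force: [1.7, -2.6, 8.3]
grip_width: 10.9
gripper_force: 42.2
```

```bash
python3 rd.py
```

```text
t 18.2 turn -0.0001 pos [494.6  75.7  63.2] Mz 0.102 Ftool [-1.4 -2.8 -8.3] tau6 0.099 w 10.9
```

The drawer has moved 6.6 mm at about 2 N, so it is free. I'll pull about 60 mm more.

>>> move_arm:
  translation:
    - [0.03,0,0]
    - [0.06,0,0]
    - [0.09,0,0]
    - [0.12,0,0]
    - [0.15,0,0]
    - [0.18,0,0]
    - [0.21,0,0]
    - [0.24,0,0]
    - [0.27,0,0]
    - [0.3,0,0]
    - [0.3,0,0]
  roll: [0,0,0,0,0,0,0,0,0,0,0]
  hand: [0,0,0,0,0,0,0,0,0,0,0]

```text
time_s: 19.3
eef_pos: [458.5, 71.1, 63.2]
ee_rot: [-0.062, 0.998, -0.0, 0.001]
wrist_force: [-1.0, -3.2, 10.6]
grip_width: 11.0
gripper_force: 42.6
```

```bash
python3 rd.py
```

```text
t 19.3 turn -0.0002 pos [458.5  71.1  63.2] Mz 0.121 Ftool [  1.4  -3.1 -10.6] tau6 0.09 w 11.0
```

>>> move_arm:
  translation:
    - [0.03,-0.003,0]
    - [0.06,-0.003,0]
    - [0.09,-0.003,0]
    - [0.12,-0.003,0]
    - [0.15,-0.003,0]
    - [0.17,-0.003,0]
    - [0.19,-0.003,0]
    - [0.2,-0.003,0]
    - [0.21,-0.003,0]
    - [0.22,-0.003,0]
    - [0.22,-0.003,0]
    - [0.22,-0.003,0]
  roll: [0,0,0,0,0,0,0,0,0,0,0,0]
  hand: [0,0,0,0,0,0,0,0,0,0,0,0]

```text
time_s: 20.5
eef_pos: [432.9, 67.8, 63.2]
ee_rot: [-0.062, 0.998, -0.0, 0.002]
wrist_force: [1.2, -0.2, 10.8]
grip_width: 11.0
gripper_force: 42.6
```

```bash
python3 rd.py; python3 -c "
from h import *
from workcell import ctrl
cv2.imwrite('pics/top2.png',ctrl.get_image('top')['img'][150:350,220:430,::-1].repeat(3,0).repeat(3,1))"
```

```text
t 20.5 turn -0.0002 pos [432.9  67.8  63.2] Mz 0.083 Ftool [ -1.2  -0.3 -10.8] tau6 0.104 w 11.0
```

View pics/top2.png

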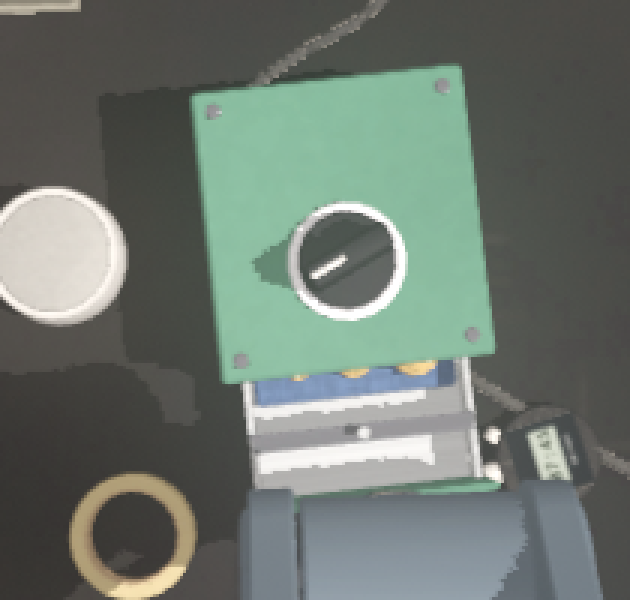

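The top view shows the drawer out, moved about 69 mm, with the knob still in its notch. The tape roll and mould are where they were, and so is the stopwatch, still at about (548,455) in this crop. I'll ease it to the stop, release and rise.

>>> move_arm:
  translation:
    - [0.006,0,0]
    - [0.012,0,0]
    - [0.012,0,0]
    - [0.012,0,0]
  roll: [0,0,0,0]
  hand: [0,0,0,0]

```text
time_s: 20.95
eef_pos: [431.7, 67.6, 63.2]
ee_rot: [-0.062, 0.998, 0.0, 0.002]
wrist_force: [4.3, -0.2, 8.4]
grip_width: 11.6
gripper_force: 42.1
```

>>> move_arm:
  translation:
    - [0,0,0]
    - [0,0,0]
    - [0,0,0]
    - [0,0,0]
    - [0,0,0]
    - [0,0,-0.1]
    - [0,0,-0.3]
    - [0,0,-0.6]
    - [0,0,-0.9]
    - [0,0,-1]
    - [0,0,-1]
    - [0,0,-1]
  roll: [0,0,0,0,0,0,0,0,0,0,0,0]
  hand: [15,25,35,45,45,45,45,45,45,45,45,45]

```text
time_s: 22.15
eef_pos: [429.8, 67.4, 181.9]
ee_rot: [-0.062, 0.998, 0.0, -0.0]
wrist_force: [0.2, 0.6, -0.1]
grip_width: 38.6
gripper_force: 0.0
```

```bash
python3 rd.py; python3 -c "
from h import *
from workcell import ctrl
cv2.imwrite('pics/w3.png',ctrl.get_image('wrist')['img'][:,:,::-1])"
```

```text
t 22.15 turn 0.0 pos [429.8  67.4 181.9] Mz 0.013 Ftool [-0.2  0.6  0.1] tau6 0.0 w 38.6
```

View pics/w3.png

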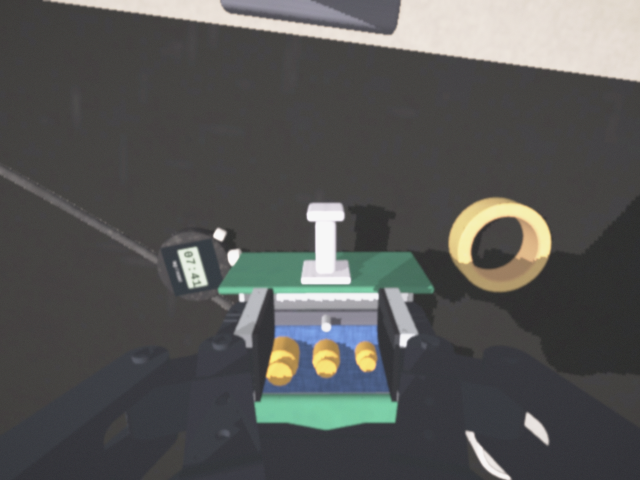

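The wrist view shows the drawer fully open, with the pull at (325,240) free of the jaws and the stopwatch and tape roll undisturbed.

```bash
python3 -c "
from workcell import ctrl
print(ctrl.hand_in())"
```

```text
the job is handed in; nothing more can be done
None
```

The knob is resting in its notch (about 1.14 rad clockwise), the drawer is out to its stop (about 70 mm) at a pull of about 2 N, the loose items look undisturbed in the pictures, and the job is handed in at about 22 s; no verdict came back.

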